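# Put away vials and column after a chromatography run

## Task

Clear up after the run: stand the two blue-capped vials in the blue tray and the two orange-capped vials in the orange tray, one upright in each bay, whatever the colour of their glass, and lay the steel column in the white cradle, down on its plate between the end walls. Any order will do. It is glass and packed steel, so set each thing down and do not let it drop or fall.

Things in the scene. Friction and masses are not known exactly. Their poses are not given: they have to be found in the camera images.
- vial_bc_center (a point): sample vial with a blue cap and a body of clear glass with a white paper band. It stands upright on the bench; 72 mm tall: body 29 mm in diameter up to 54 mm, above it a 24 mm wide cap up to 72 mm; about 45 g. This point is on its axis, half-way up (36 mm above its foot); z is its axis, up.
- vial_ba_center (a point): sample vial with a blue cap and a body of amber (brown) glass. It stands upright on the bench; 72 mm tall: body 29 mm in diameter up to 54 mm, above it a 24 mm wide cap up to 72 mm; about 45 g. This point is on its axis, half-way up (36 mm above its foot); z is its axis, up.
- vial_oc_center (a point): sample vial with an orange cap and a body of clear glass with a white paper band. It stands upright on the bench; 72 mm tall: body 29 mm in diameter up to 54 mm, above it a 24 mm wide cap up to 72 mm; about 45 g. This point is on its axis, half-way up (36 mm above its foot); z is its axis, up.
- vial_oa_center (a point): sample vial with an orange cap and a body of amber (brown) glass. It stands upright on the bench; 72 mm tall: body 29 mm in diameter up to 54 mm, above it a 24 mm wide cap up to 72 mm; about 45 g. This point is on its axis, half-way up (36 mm above its foot); z is its axis, up.
- column_center (a point): chromatography column: a polished steel tube lying on the bench, 120 mm long overall, with a hexagonal end nut at each end (24 mm across flats, 22 mm long) and a round 16 mm thick barrel 76 mm long between the nuts; about 150 g. Lying on the flats of its nuts it does not roll. This point is the middle of the barrel, on its axis, 12 mm above what it lies on; x is its long axis (its two ends are alike).
- blue_tray: blue plastic vial tray, fixed to the bench, 57 mm (its x) by 110 mm (its y), rim 18 mm high, walls and floor 4 mm thick. A wall across the middle makes two bays, each 49 mm square inside, 14 mm deep, with centres at y = +26.5 and -26.5 mm; one vial stands in each bay. Origin: centre of its underside, on the bench; z up.
- orange_tray: orange plastic vial tray, fixed to the bench, 57 mm (its x) by 110 mm (its y), rim 18 mm high, walls and floor 4 mm thick. A wall across the middle makes two bays, each 49 mm square inside, 14 mm deep, with centres at y = +26.5 and -26.5 mm; one vial stands in each bay. Origin: centre of its underside, on the bench; z up.
- cradle: white plastic column cradle, fixed to the bench: a base plate 58 mm (its x) by 152 mm (its y), 4 mm thick, with walls 18 mm high (above the bench) round each end only. Inside the walls it is 48 mm wide and 144 mm long; the column lies on the plate along the cradle's y, an end nut between the side walls of each end. The side walls cover y = 42 to 74 mm at both ends; the middle 84 mm is open at the sides for the fingers. Origin: centre of its underside, on the bench; z up.
Mind the look-alikes: they are no part of the job. What is shaped like the part that bears vial_oa_center but pink or turquoise is not meant.

How it is judged:
At the end, for the whole second after the job is handed in: Vials upright (0.15 rad) on the floor of the tray of their cap's colour, within 14 mm of its mid-line and 42 mm along it, centre under 45 mm high; column in the cradle within 14 mm across, 16 mm along, 0.3 rad, centre under 22 mm high; all at rest (0.02 m/s) (x of vial_bc_center in the frame of blue_tray between -0.014 and 0.014 m and y of vial_bc_center in the frame of blue_tray between -0.042 and 0.042 m and z of each of vial_bc_center, vial_ba_center in the frame of blue_tray below 0.045 m and angle between each of vial_bc_center, vial_ba_center, vial_oc_center, vial_oa_center's own z axis and vertical below 0.15 rad and linear speed of each of vial_bc, vial_ba, vial_oc, vial_oa, column below 0.02 m/s and x of vial_ba_center in the frame of blue_tray between -0.014 and 0.014 m and y of vial_ba_center in the frame of blue_tray between -0.042 and 0.042 m and x of vial_oc_center in the frame of orange_tray between -0.014 and 0.014 m and y of vial_oc_center in the frame of orange_tray between -0.042 and 0.042 m and z of each of vial_oc_center, vial_oa_center in the frame of orange_tray below 0.045 m and x of vial_oa_center in the frame of orange_tray between -0.014 and 0.014 m and y of vial_oa_center in the frame of orange_tray between -0.042 and 0.042 m and x of column_center in the frame of cradle between -0.014 and 0.014 m and y of column_center in the frame of cradle between -0.016 and 0.016 m and z of column_center in the frame of cradle below 0.022 m and angle between the x axis of column_center and the y axis of cradle, either way round below 0.3 rad); the robot touches nothing.
It fails at once if the blue-capped clear vial falls or is thrown (moving faster than 0.7 m/s while the robot does not touch it: a drop of about 25 mm) (contact force between each of the arm, the fingers and vial_bc below 0.05 N and linear speed of vial_bc above 0.7 m/s).
It fails at once if the blue-capped amber vial falls or is thrown (moving faster than 0.7 m/s while the robot does not touch it: a drop of about 25 mm) (contact force between each of the arm, the fingers and vial_ba below 0.05 N and linear speed of vial_ba above 0.7 m/s).
It fails at once if the orange-capped clear vial falls or is thrown (moving faster than 0.7 m/s while the robot does not touch it: a drop of about 25 mm) (contact force between each of the arm, the fingers and vial_oc below 0.05 N and linear speed of vial_oc above 0.7 m/s).
It fails at once if the orange-capped amber vial falls or is thrown (moving faster than 0.7 m/s while the robot does not touch it: a drop of about 25 mm) (contact force between each of the arm, the fingers and vial_oa below 0.05 N and linear speed of vial_oa above 0.7 m/s).
It fails at once if the column falls or is thrown (moving faster than 0.7 m/s while the robot does not touch it: a drop of about 25 mm) (contact force between each of the arm, the fingers and column below 0.05 N and linear speed of column above 0.7 m/s).
It also fails if it takes over 136 s, if anything falls off the work surface, if the arm or the gripper's body presses on something with over 40 N, if the wrist force passes 120 N, or if a joint passes its speed limit or range.

## Robot

A 6-joint arm with a two-finger parallel gripper is mounted at the origin on the work surface. World frame = base frame: x ahead of the robot, y to its left, z up, the work surface at z = 0. Lengths are in m, angles in rad, forces in N, time in s.
With the tool pointing down it reaches from about 0.35 to 0.975 m from the base axis. Payload 4.9 kg.
Tool frame: the origin (TCP) lies between the finger pads; the fingertips stand 19 mm ahead of it and the grasp point (between the pads) is the TCP; z points along the fingers, y is the line along which they close (so a half turn about z gives the same grasp; the last joint's range is limited). The gripper opens to 85 mm and grips with 20 to 120 N. Pads are 22 mm wide; open, the fingers measure 114 mm over their backs; the gripper's body (76 mm by 85 mm) begins 54 mm behind the grasp point. The pads swing forward as they close: fully open they stand 13 mm farther back than shut.
Start: joints at [-1.445, 0.053, 1.613, -0, 1.476, -0.119], TCP at [0.151, -0.606, 0.25] pointing down, gripper open.
Joint ranges: [-3.01, 3.01], [-1.01, 2.22], [0.06, 2.58], [-1.02, 4.17], [0.09, 2.62], [-3.14, 3.14]. Speed limits (rad/s): [2.57, 2.57, 3.14, 3.14, 3.14, 3.14].

## Interface

Orientations are given as a rotation vector (axis times angle).
In Python, from station import ctrl gives the robot as it stands. The module is installed in compiled form; this text tells all that it offers.
- The arm moves only by the tool servo_tool, never from a script. Its argument "increments" is a list that holds one entry, the list of rows, each a list of 5 numbers: the finger opening in cm, from 0 to 8.54, then the shift along the tool's x, y, z in cm, then the turn about the tool's z in degrees. A call has 1 to 5 rows; each row is the pose to reach, as a shift and turn from the pose commanded when the call began, along the tool's axes at that moment; what a row does not reach only later rows make up. A row lasts 1/10 s, in which the tool goes at most 50 mm and 8.59 degrees, less where a joint would pass 70% of its speed; a pose out of reach is approached as far as the arm can. A call with a gripper value outside its range is refused whole. The fingers move at their own pace and stop on an object; "newtons" is the grip in N (left out, the last holds). Time passes only in rows, so rows that repeat a pose let the fingers close. It gives the time, the measured TCP pose, the force, the opening and the grip force at its end, in the units of the state.
- ctrl.get_obs(): the state, without advancing time (a new reading comes with each control period).
- ctrl.get_image(name): name is "scene" or "top"; returns a dict with "img" (420x560x3 uint8, red, green, blue), "fx", "fy", "cx", "cy" (pixels), "rvec" (rotation vector, rad) and "tvec" (3), from world to camera coordinates, as OpenCV has them. Camera axes: x right, y down, z forward; pixel columns grow to the right and rows downward; lengths in m; the calibration is good to about 2 mm. A picture is of the moment at which its call begins. There is no depth.
- ctrl.finish_job(): hands the job in; it is judged then, once.
The state is a dict: "t": time; "q": joint angles; "dq": joint speeds; "effort": joint torques, N m; "tool_pos": TCP position; "tool_rot": TCP orientation; "contact_force": force on the tool from outside, world axes, zero at the start; "wrist_torque": the same for the moment, N m; "opening": finger opening in m; "grip_force": force on a finger pad.
Only numpy, scipy, OpenCV 4.12 (cv2) and the standard library are available. Lean on these libraries where they do the work, as an engineer would, in place of code of your own. Each camera call takes 0.05 s, during which the arm holds its last target. There are 200 camera calls.

## Working session

There is one attempt and no reset: what is moved stays moved. The work goes in short steps, Python scripts to look and compute and a tool call to move; the robot and the scene stay as the last step left them, time stands still between calls to the robot, and variables do not carry over. Pictures are saved under pics/ and viewed, at most 14 in all, crops included, and the job is handed in when it is done.

Besides the shell and the picture viewer there is one more tool, called after "Request:" as name([rows], argument=value, ...), one row to a line, values as JSON. servo_tool: Moves the arm, as the interface text tells. Its arguments: {"type":"object","properties":{"increments":{"type":"array"},"newtons":{"type":"number"}},"required":["increments"]}

```bash
mkdir -p pics
cat > h.py <<'E'
import numpy as np,cv2
from station import ctrl
def grab(n):
    d=ctrl.get_image(n); d['R']=cv2.Rodrigues(np.array(d['rvec'],float))[0]; d['t']=np.array(d['tvec'],float).ravel(); return d
def ray(d,u,v,z):
    r=d['R'].T@np.array([(u-d['cx'])/d['fx'],(v-d['cy'])/d['fy'],1]); o=-d['R'].T@d['t']
    return o+r*(z-o[2])/r[2]
def save(d,f,crop=None,s=1):
    im=d['img'][:,:,::-1]
    if crop: x0,y0,x1,y1=crop; im=im[y0:y1,x0:x1]
    cv2.imwrite(f,cv2.resize(im,None,fx=s,fy=s,interpolation=cv2.INTER_CUBIC))
E
python3 - <<'E'
from h import *
for n in('top','scene'):
    d=grab(n); save(d,f'pics/{n}0.png',s=1.4); print(n,d['fx'],d['cx'],d['cy'],-d['R'].T@d['t'],d['R'].round(3).tolist())
o=ctrl.get_obs(); print({k:np.round(v,3).tolist() for k,v in o.items()})
E
```

```text
top 467.91116135085485 289.7148236716738 206.09271586582446 [0.50268613 0.01560049 0.87227397] [[0.007, -0.999, 0.041], [-0.999, -0.009, -0.049], [0.05, -0.04, -0.998]]
scene 530.7192588744726 278.2812252882107 216.5943468590155 [ 1.29205995 -0.2024447   0.91005996] [[0.234, 0.972, -0.001], [0.708, -0.171, -0.685], [-0.666, 0.159, -0.729]]
{'t': 0.1, 'q': [-1.445, 0.053, 1.614, 0.0, 1.476, -0.119], 'dq': [-0.0, -0.002, -0.003, -0.001, 0.0, 0.001], 'effort': [0.001, -39.49, -37.136, -0.0, 0.004, 0.0], 'tool_pos': [0.151, -0.606, 0.249], 'tool_rot': [-3.116, -0.383, -0.0], 'contact_force': [0.467, -0.632, -0.925], 'wrist_torque': [-0.027, -0.047, -0.078], 'grip_force': 0.0, 'opening': 0.086}
```

View pics/top0.png

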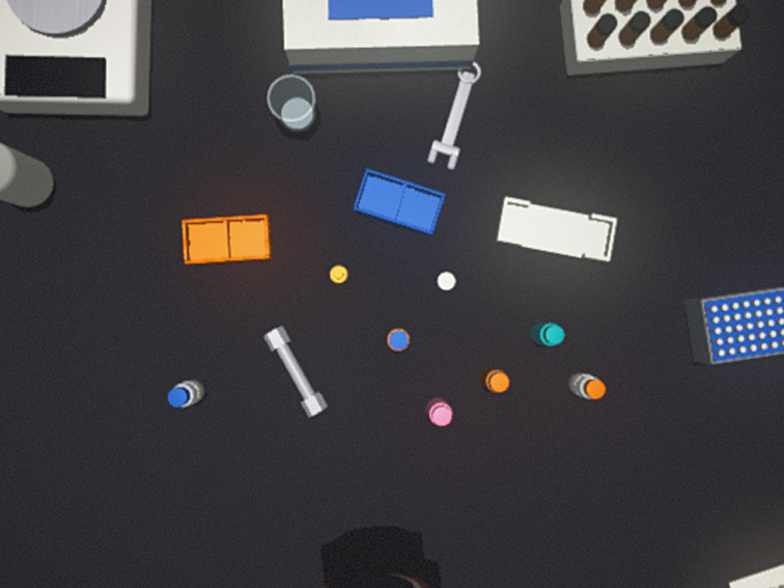

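View pics/scene0.png

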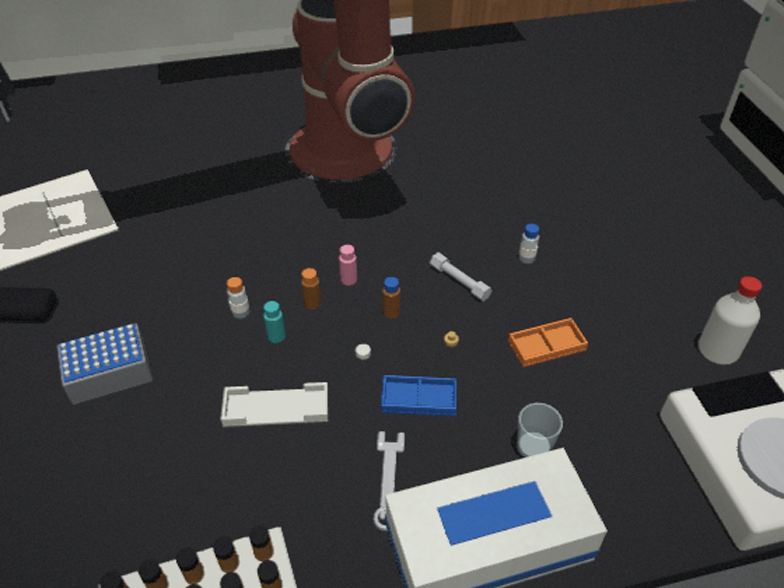

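Candidates in the enlarged top view:
- Blue caps: clear glass (180,396), amber (398,340).
- Orange caps: amber (497,381), clear (594,388).
- Look-alikes to avoid: pink (440,413), turquoise (550,334), and the small yellow (338,274) and white (446,281) discs.
- Other targets: column (295,371), trays (226,239) and (399,201), cradle (557,229).

Next I'll measure all of these.

```bash
cat > meas.py <<'E'
from h import *
T=grab('top'); S=grab('scene')
def hsv(d): return cv2.cvtColor(d['img'],cv2.COLOR_RGB2HSV)
rng={'blue':((105,120,90),(122,255,255)),'orange':((5,170,150),(20,255,255)),'white':((0,0,150),(180,60,255))}
def comps(d,c,mina):
    m=cv2.inRange(hsv(d),*rng[c]); cs,_=cv2.findContours(m,cv2.RETR_EXTERNAL,cv2.CHAIN_APPROX_NONE)
    return [k for k in cs if cv2.contourArea(k)>=mina]
def tri(u1,u2):
    A=[];b=[]
    for d,(u,v) in((T,u1),(S,u2)):
        o=-d['R'].T@d['t'];r=ray(d,u,v,0)-o;r/=np.linalg.norm(r);P=np.eye(3)-np.outer(r,r);A.append(P);b.append(P@o)
    return np.linalg.solve(sum(A),sum(b))
def rectpts(k,z):
    p=np.array([ray(T,u,v,z)[:2]*1000 for u,v in k[:,0]],np.float32); (c,s,_)=r=cv2.minAreaRect(p)
    B=cv2.boxPoints(r); e=[B[1]-B[0],B[2]-B[1]]; l=max(e,key=np.linalg.norm)
    return np.round(c,1),np.round(s,1),round(float(np.degrees(np.arctan2(l[1],l[0])))%180,1)
if __name__=='__main__':
    for c in rng:
        for k in comps(T,c,30):
            a=cv2.contourArea(k); (x,y),r=cv2.minEnclosingCircle(k)
            if a<600 and c!='white': print(c,'cap?',round(x),round(y),a,round(r,1),ray(T,x,y,.072)[:2].round(4))
            elif 600<a<4500: print(c,'rect',round(x),round(y),a,rectpts(k,.018),rectpts(k,.012))
            elif 30<a<600: print('w',round(x),round(y),a)
        for k in comps(S,c,25):
            a=cv2.contourArea(k);(x,y),r=cv2.minEnclosingCircle(k)
            if a<600: print(' scene',c,round(x,1),round(y,1),a,ray(S,x,y,.066)[:2].round(4))
    g=cv2.inRange(hsv(T),(0,0,100),(180,70,255))[220:310,175:245]
    k=max(cv2.findContours(g,0,1)[0],key=cv2.contourArea)+[[175,220]]
    print('col',rectpts(k,.014))
    save(T,'pics/crop0.png',(100,200,450,320),2.2)
E
python3 meas.py
```

```text
blue cap? 126 283 144.5 7.4 [0.4102 0.2563]
blue cap? 284 242 103.5 6.4 [ 0.4802 -0.0084]
blue rect 534 232 2105.5 (array([ 500.6, -475.9]), array([ 79.3, 108.3]), 98.5) (array([ 500.5, -479.4]), array([ 79.8, 109.1]), 98.5)
blue rect 285 143 1831.0 (array([660.3,  -9.4]), array([111. ,  59.1]), 72.7) (array([661.4,  -9.6]), array([111.8,  59.5]), 72.7)
blue rect 272 6 869.0 (array([917.7,  17.3]), array([ 24.8, 136.6]), 91.6) (array([920.6,  17.3]), array([ 24.9, 137.5]), 91.6)
 scene blue 70.5 251.5 550.5 [ 0.5161 -0.4567]
 scene blue 279.3 202.7 81.0 [ 0.4797 -0.0061]
 scene blue 379.5 164.1 66.0 [0.4096 0.2587]
orange cap? 425 277 122.5 6.8 [ 0.4217 -0.2511]
orange cap? 356 272 138.5 7.4 [ 0.43   -0.1308]
orange rect 161 170 1852.5 (array([608.2, 215.2]), array([ 57.8, 110.4]), 94.6) (array([608.9, 216.6]), array([ 58.2, 111.2]), 94.6)
w 540 410 348.0
w 133 280 45.0
w 418 275 33.5
w 209 266 472.5
w 318 200 108.0
white rect 398 164 2442.5 (array([ 625.8, -219. ]), array([153. ,  61.7]), 79.9) (array([ 626.6, -220.6]), array([154.1,  62.1]), 79.9)
w 0 118 157.5
w 213 78 350.5
w 325
[... 206 characters left out ...]
, 259.3]), 92.8) (array([902.6,  16.2]), array([ 66.7, 261.1]), 92.8)
 scene white 95.0 415.0 105.0 [ 0.8788 -0.409 ]
 scene white 124.0 410.0 204.0 [ 0.8814 -0.3631]
 scene white 149.9 405.6 306.5 [ 0.8839 -0.3215]
 scene white 177.4 402.3 408.5 [ 0.8887 -0.2772]
 scene white 201.5 398.5 369.5 [ 0.8916 -0.2378]
 scene white 555.8 271.0 67.5 [0.7947 0.4835]
 scene white 259.0 249.5 56.5 [ 0.6019 -0.0787]
 scene white 527.5 221.0 417.0 [0.6601 0.5027]
 scene white 332.3 196.8 164.5 [0.4897 0.1148]
 scene white 313.0 185.5 52.0 [0.4437 0.0826]
 scene white 46.5 154.0 330.0 [ 0.1818 -0.5225]
 scene white 286.5 18.0 140.0 [-0.3644  0.2228]
col (array([437.6, 123.8]), array([123.5,  27.5]), 30.1)
```

View pics/crop0.png

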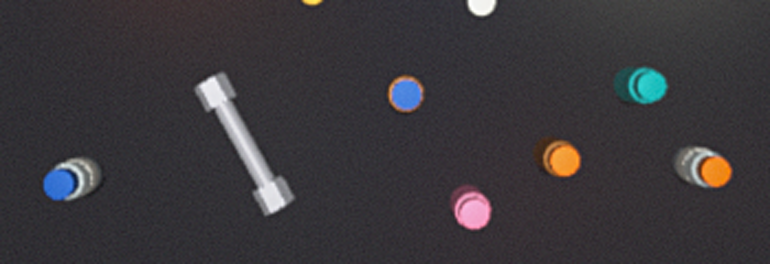

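The crop shows blue-clear (60,183), blue-amber (405,94), orange-amber (562,158) and orange-clear (713,170). Pink (472,210) and turquoise (648,86) are the decoys. Cap positions agree between the two views to within 3 mm, and the tray, cradle and column sizes match the description. Next I'll work out the waypoints as tool shifts.

```bash
cat > plan.py <<'E'
import numpy as np,sys
def steps(P):
    for a,b in zip(P,P[1:]):
        p=np.radians(a[4]); dx,dy,dz=(np.array(b[1:4])-a[1:4])*100
        print(f"{b[0]:9s} x{dx*np.cos(p)+dy*np.sin(p):7.1f} y{dx*np.sin(p)-dy*np.cos(p):7.1f} z{-dz:7.1f} turn{a[4]-b[4]:6.1f}  d={np.hypot(np.hypot(dx,dy),dz):.1f}")
if __name__=='__main__':
    steps([('start',.151,-.606,.25,14),('oc',.4215,-.251,.15,60),('O+',.606,.242,.15,60),('bc',.410,.257,.15,60),('B+',.668,.016,.15,60),
     ('ba',.480,-.0075,.15,60),('B-',.652,-.035,.15,60),('oa',.430,-.131,.15,60),('O-',.610,.189,.15,60),('col',.4375,.124,.12,30),('cradle',.626,-.2195,.12,80)])
E
python3 plan.py
```

```text
oc        x   34.8 y  -27.9 z   10.0 turn -46.0  d=45.7
O+        x   51.9 y   -8.7 z   -0.0 turn   0.0  d=52.6
bc        x   -8.5 y  -17.7 z   -0.0 turn   0.0  d=19.7
B+        x   -8.0 y   34.4 z   -0.0 turn   0.0  d=35.3
ba        x  -11.4 y  -15.1 z   -0.0 turn   0.0  d=18.9
B-        x    6.2 y   16.3 z   -0.0 turn   0.0  d=17.4
oa        x  -19.4 y  -14.4 z   -0.0 turn   0.0  d=24.2
O-        x   36.7 y   -0.4 z   -0.0 turn   0.0  d=36.7
col       x  -14.3 y  -11.7 z    3.0 turn  30.0  d=18.7
cradle    x   -0.9 y   39.2 z   -0.0 turn -50.0  d=39.2
```

Request:
servo_tool([
  [[6,3.5,-2.8,1,-8],[6,7,-5.6,2,-16],[6,10.5,-8.4,3,-24],[6,14,-11.2,4,-32],[6,17.4,-14,5,-40]],
], newtons=35)

```text
t: 0.7
tool_pos: [0.2871, -0.4267, 0.1998]
tool_rot: [2.795, 1.434, 0.0]
contact_force: [1.8, -0.3, 0.1]
opening: 0.0601
grip_force: 0.0
```

Request:
servo_tool([
  [[6,4.5,0.1,1,-2],[6,9,0.2,2,-4],[6,13.5,0.4,3,-6],[6,18,0.5,4,-6],[6,22.1,0.6,5,-6]],
])

```text
t: 1.2
tool_pos: [0.4219, -0.2512, 0.15]
tool_rot: [2.72, 1.572, 0.0]
contact_force: [0.0, -0.3, -0.0]
opening: 0.06
grip_force: 0.0
```

Request:
servo_tool([
  [[6,0,0,3,0],[6,0,0,6,0],[6,0,0,8.5,0],[6,0,0,10,0],[6,0,0,10.8,0]],
])

```text
t: 1.7
tool_pos: [0.42, -0.2521, 0.0403]
tool_rot: [-2.718, -1.57, 0.002]
contact_force: [-0.3, -0.7, 0.4]
opening: 0.0597
grip_force: 0.0
```

```bash
python3 -c "
from h import *
d=grab('scene'); save(d,'pics/g1.png',(120,130,320,280),3)"
```

```text
(no output)
```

View pics/g1.png

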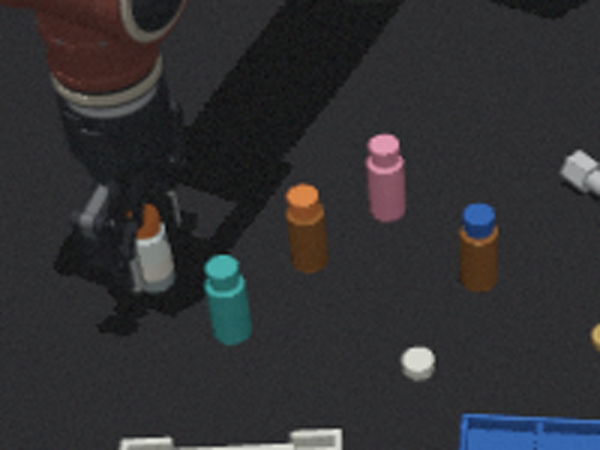

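The picture shows the orange-clear vial (150,255) between the two fingers, with no contact. Closing.

Request:
servo_tool([
  [[2,0,0,0,0],[2,0,0,0,0],[2,0,0,0,0],[2,0,0,0,0],[2,0,0,0,0]],
])

```text
t: 2.25
tool_pos: [0.4219, -0.2538, 0.0437]
tool_rot: [2.718, 1.57, 0.001]
contact_force: [0.0, -0.4, 5.7]
opening: 0.0283
grip_force: 34.6
```

Request:
servo_tool([
  [[2,0,0,-1,0],[2,0,0,-3,0],[2,0,0,-6,0],[2,0,0,-9,0],[2,0,0,-10.8,0]],
])

```text
t: 2.75
tool_pos: [0.4216, -0.2535, 0.1532]
tool_rot: [2.718, 1.57, 0.002]
contact_force: [0.3, -0.1, -0.8]
opening: 0.0277
grip_force: 34.5
```

Request:
servo_tool([
  [[2,2.5,-0.4,0,0],[2,7,-1.2,0,0],[2,11.8,-2,0,0],[2,16.6,-2.8,0,0],[2,21.4,-3.6,0,0]],
])

```text
t: 3.25
tool_pos: [0.4968, -0.0478, 0.1507]
tool_rot: [2.72, 1.571, 0.0]
contact_force: [0.9, -0.7, -0.5]
opening: 0.0281
grip_force: 34.5
```

Request:
servo_tool([
  [[2,4.8,-0.8,0,0],[2,9.6,-1.6,0,0],[2,14.4,-2.4,0,0],[2,19.2,-3.2,0,0],[2,24,-4,0,0]],
])

```text
t: 3.75
tool_pos: [0.582, 0.1803, 0.1505]
tool_rot: [2.72, 1.572, -0.001]
contact_force: [1.0, -0.2, -0.4]
opening: 0.0284
grip_force: 34.5
```

Request:
servo_tool([
  [[2,3.5,-0.6,0,0],[2,6.5,-1.1,0.5,0],[2,6.5,-1.1,3,0],[2,6.5,-1.1,5,0],[2,6.5,-1.1,6.5,0]],
])

```text
t: 4.25
tool_pos: [0.6039, 0.2402, 0.0836]
tool_rot: [-2.719, -1.572, 0.004]
contact_force: [-0.1, -0.3, -0.3]
opening: 0.0282
grip_force: 34.5
```

```bash
python3 -c "
from h import *
print(ctrl.get_obs()['tool_pos'])
d=grab('scene'); save(d,'pics/g2.png',(300,160,500,310),3)"
```

```text
[0.60392434 0.24016689 0.08360387]
```

View pics/g2.png

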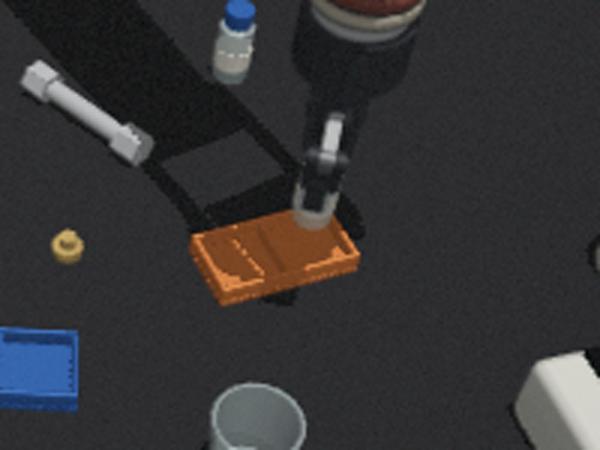

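The vial (315,205) hangs over the right-hand bay of the orange tray. Lowering it.

Request:
servo_tool([
  [[2,0.1,0,1.2,0],[2,0.1,0,2.2,0],[2,0.1,0,3,0],[2,0.1,0,3.5,0],[2,0.1,0,3.5,0]],
])

```text
t: 4.8
tool_pos: [0.605, 0.2407, 0.0495]
tool_rot: [-2.72, -1.571, 0.002]
contact_force: [-0.3, -0.4, 0.8]
opening: 0.0281
grip_force: 34.5
```

Request:
servo_tool([
  [[2,0,0,0.1,0],[2,0,0,0.2,0],[3.2,0,0,0.2,0],[4.5,0,0,0.2,0],[6,0,0,0.2,0]],
])

```text
t: 5.3
tool_pos: [0.6057, 0.241, 0.0486]
tool_rot: [2.72, 1.571, 0.001]
contact_force: [-0.1, -0.4, 0.5]
opening: 0.058
grip_force: 0.0
```

Request:
servo_tool([
  [[6,0,0,0,0],[6,0,0,-2,0],[6,0,0,-5,0],[6,0,0,-8.5,0],[6,0,0,-10.3,0]],
])

```text
t: 5.8
tool_pos: [0.607, 0.2413, 0.1551]
tool_rot: [2.719, 1.571, 0.008]
contact_force: [0.3, 0.7, 1.2]
opening: 0.0598
grip_force: 0.0
```

Request:
servo_tool([
  [[6,-2.1,-4.4,0,0],[6,-4.2,-8.8,0,0],[6,-6.3,-13.2,0,0],[6,-8.5,-17.7,0,0],[6,-8.5,-17.7,0,0]],
])

```text
t: 6.3
tool_pos: [0.4031, 0.2551, 0.1482]
tool_rot: [-2.717, -1.575, 0.01]
contact_force: [0.2, 1.5, -0.6]
opening: 0.06
grip_force: 0.0
```

```bash
python3 -c "
from h import *
d=grab('top'); save(d,'pics/g3.png',(90,120,330,300),3)"
```

```text
(no output)
```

View pics/g3.png

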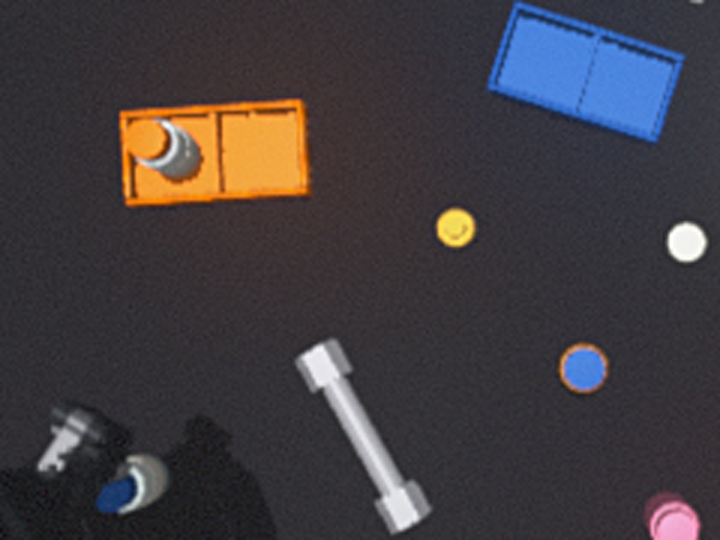

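The orange-clear vial stands in its bay, foot at about (180,158). Next is the blue-clear vial.

Request:
servo_tool([
  [[6,0,0,0,0],[6,0,0,2,0],[6,0,0,4,0],[6,0,0,4,0],[6,0,0,4,0]],
])

```text
t: 6.85
tool_pos: [0.4107, 0.2556, 0.1116]
tool_rot: [2.721, 1.57, -0.0]
contact_force: [0.5, -0.0, 0.4]
opening: 0.0601
grip_force: 0.0
```

Request:
servo_tool([
  [[6,0,-0.1,2,0],[6,0,-0.1,4,0],[6,0,-0.1,6,0],[6,0,-0.1,6.9,0],[6,0,-0.1,6.9,0]],
])

```text
t: 7.35
tool_pos: [0.4088, 0.256, 0.042]
tool_rot: [-2.72, -1.571, 0.002]
contact_force: [0.5, 0.4, 0.6]
opening: 0.0598
grip_force: 0.0
```

Request:
servo_tool([
  [[2,0,0,0,0],[2,0,0,0,0],[2,0,0,0,0],[2,0,0,0,0],[2,0,0,0,0]],
])

```text
t: 7.85
tool_pos: [0.4101, 0.2568, 0.044]
tool_rot: [2.72, 1.571, 0.005]
contact_force: [-1.2, 0.2, 6.1]
opening: 0.028
grip_force: 34.7
```

Request:
servo_tool([
  [[2,0,0,-1,0],[2,0,0,-3,0],[2,0,0,-6,0],[2,0,0,-9,0],[2,0,0,-10.8,0]],
])

```text
t: 8.35
tool_pos: [0.4094, 0.2565, 0.1532]
tool_rot: [2.72, 1.571, 0.005]
contact_force: [-0.1, 0.6, -1.1]
opening: 0.028
grip_force: 34.5
```

Request:
servo_tool([
  [[2,-0.7,3,0,0],[2,-1.7,7.5,0,0],[2,-2.8,12.3,0,0],[2,-3.9,17,0,0],[2,-5,21.8,0,0]],
])

```text
t: 8.85
tool_pos: [0.5734, 0.1025, 0.1506]
tool_rot: [-2.72, -1.571, 0.0]
contact_force: [1.7, 1.5, 0.4]
opening: 0.0278
grip_force: 34.7
```

Request:
servo_tool([
  [[2,-1.1,4.7,0,0],[2,-2.1,9,0,0],[2,-2.9,12.6,0,0],[2,-2.9,12.6,1.5,0],[2,-2.9,12.6,4,0]],
])

```text
t: 9.35
tool_pos: [0.6691, 0.0149, 0.112]
tool_rot: [2.72, 1.568, 0.005]
contact_force: [0.2, 0.9, -1.2]
opening: 0.0282
grip_force: 34.8
```

Request:
servo_tool([
  [[2,0,0,1.5,0],[2,0,0,3,0],[2,0,0,4,0],[2,0,0,4,0],[2,0,0,4,0]],
])

```text
t: 9.85
tool_pos: [0.6675, 0.0161, 0.0708]
tool_rot: [2.72, 1.572, 0.001]
contact_force: [0.3, 0.2, -0.6]
opening: 0.0279
grip_force: 34.8
```

Request:
servo_tool([
  [[2,0,0,1,0],[2,0,0,1.7,0],[2,0,0,2.1,0],[2,0,0,2.2,0],[2,0,0,2.2,0]],
])

```text
t: 10.35
tool_pos: [0.6674, 0.0159, 0.0482]
tool_rot: [-2.72, -1.571, -0.0]
contact_force: [0.4, 0.1, -0.5]
opening: 0.0281
grip_force: 34.7
```

Request:
servo_tool([
  [[2,0,0,0,0],[2.8,0,0,0,0],[3.5,0,0,0,0],[4.5,0,0,0,0],[6,0,0,0,0]],
])

```text
t: 10.85
tool_pos: [0.6674, 0.0159, 0.0485]
tool_rot: [2.72, 1.571, 0.0]
contact_force: [-0.7, 0.1, 0.8]
opening: 0.058
grip_force: 0.0
```

Request:
servo_tool([
  [[6,0,0,0,0],[6,0,0,-2,0],[6,0,0,-5,0],[6,0,0,-8.5,0],[6,0,0,-10.2,0]],
])

```text
t: 11.35
tool_pos: [0.669, 0.0158, 0.1543]
tool_rot: [2.718, 1.57, 0.007]
contact_force: [0.4, -0.7, 0.7]
opening: 0.0597
grip_force: 0.0
```

Request:
servo_tool([
  [[6,-2.8,-3.8,0,0],[6,-5.7,-7.5,0,0],[6,-8.5,-11.3,0,0],[6,-11.4,-15.1,0,0],[6,-11.4,-15.1,0,0]],
])

```text
t: 11.85
tool_pos: [0.4725, -0.0069, 0.1464]
tool_rot: [-2.717, -1.568, 0.009]
contact_force: [0.3, 0.3, -0.3]
opening: 0.06
grip_force: 0.0
```

Request:
servo_tool([
  [[6,0,0,0,0],[6,0,0,2,0],[6,0,0,4,0],[6,0,0,4,0],[6,0,0,4,0]],
])

```text
t: 12.35
tool_pos: [0.4806, -0.0074, 0.1106]
tool_rot: [-2.72, -1.572, 0.0]
contact_force: [-0.2, -0.7, 0.8]
opening: 0.06
grip_force: 0.0
```

```bash
python3 -c "
from h import *
d=grab('scene'); save(d,'pics/g4.png',(220,150,420,300),3)"
```

```text
(no output)
```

View pics/g4.png

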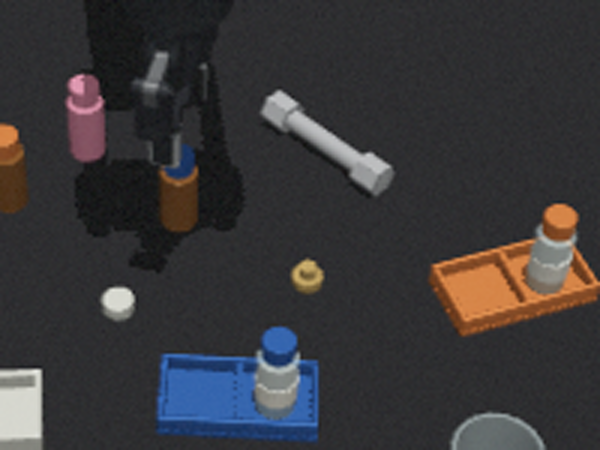

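Both clear vials stand in their trays: blue at (278,380), orange at (550,255). The gripper is over the blue-amber vial (178,195). Grasping it.

Request:
servo_tool([
  [[6,0,0,2,0],[6,0,0,4,0],[6,0,0,6,0],[6,0,0,6.8,0],[6,0,0,6.8,0]],
])

```text
t: 12.9
tool_pos: [0.4796, -0.0074, 0.0421]
tool_rot: [-2.72, -1.571, 0.001]
contact_force: [-0.1, 0.6, -0.1]
opening: 0.0597
grip_force: 0.0
```

Request:
servo_tool([
  [[2,0,0,0,0],[2,0,0,0,0],[2,0,0,0,0],[2,0,0,0,0],[2,0,0,0,0]],
])

```text
t: 13.4
tool_pos: [0.4809, -0.0076, 0.0439]
tool_rot: [2.719, 1.57, 0.004]
contact_force: [-0.2, 0.7, 7.4]
opening: 0.028
grip_force: 34.8
```

Request:
servo_tool([
  [[2,0,0,-1,0],[2,0,0,-3,0],[2,0,0,-6,0],[2,0,0,-9,0],[2,0,0,-10.8,0]],
])

```text
t: 13.9
tool_pos: [0.4803, -0.0075, 0.1532]
tool_rot: [2.718, 1.57, 0.004]
contact_force: [0.6, 0.1, -0.6]
opening: 0.0281
grip_force: 34.6
```

Request:
servo_tool([
  [[2,1.2,3.2,0,0],[2,2.8,7.5,0,0],[2,4.6,12,0,0],[2,6,15.8,0,0],[2,6.2,16.3,0,0]],
])

```text
t: 14.4
tool_pos: [0.6546, -0.036, 0.1499]
tool_rot: [2.72, 1.57, 0.001]
contact_force: [-0.3, -0.1, -0.1]
opening: 0.0278
grip_force: 34.7
```

Request:
servo_tool([
  [[2,0,0,1,0],[2,0,0,3.5,0],[2,0,0,6,0],[2,0,0,7.5,0],[2,0,0,8,0]],
])

```text
t: 14.9
tool_pos: [0.6489, -0.0346, 0.0675]
tool_rot: [-2.717, -1.57, 0.006]
contact_force: [-0.2, -0.5, -1.1]
opening: 0.0281
grip_force: 34.7
```

Request:
servo_tool([
  [[2,0,0,1,0],[2,0,0,1.7,0],[2,0,0,2.1,0],[2,0,0,2.2,0],[2,0,0,2.2,0]],
])

```text
t: 15.4
tool_pos: [0.652, -0.0352, 0.0486]
tool_rot: [2.72, 1.571, 0.001]
contact_force: [0.2, 0.7, -0.1]
opening: 0.0282
grip_force: 34.7
```

Release, then move to the orange-amber vial: shift x −19.4, y −14.4.

Request:
servo_tool([
  [[2,0,0,0,0],[2.8,0,0,0,0],[3.5,0,0,0,0],[4.5,0,0,0,0],[6,0,0,0,0]],
])

```text
t: 15.9
tool_pos: [0.6518, -0.0352, 0.0485]
tool_rot: [2.72, 1.571, 0.0]
contact_force: [-0.2, 0.2, 0.0]
opening: 0.0579
grip_force: 0.0
```

Request:
servo_tool([
  [[6,0,0,0,0],[6,0,0,-2,0],[6,0,0,-5,0],[6,0,0,-8.5,0],[6,0,0,-10.2,0]],
])

```text
t: 16.4
tool_pos: [0.6534, -0.0354, 0.1542]
tool_rot: [2.717, 1.57, 0.007]
contact_force: [1.2, -0.0, 1.3]
opening: 0.0601
grip_force: 0.0
```

Request:
servo_tool([
  [[6,-3.8,-2.8,0,0],[6,-7.7,-5.7,0,0],[6,-11.6,-8.6,0,0],[6,-15.5,-11.5,0,0],[6,-19.4,-14.4,0,0]],
])

```text
t: 16.9
tool_pos: [0.4281, -0.1315, 0.1496]
tool_rot: [-2.719, -1.572, 0.001]
contact_force: [1.0, -1.5, 0.5]
opening: 0.0599
grip_force: 0.0
```

Request:
servo_tool([
  [[5.5,0,0,0,0],[5.5,0,0,1,0],[5.5,0,0,4,0],[5.5,0,0,4,0],[5.5,0,0,4,0]],
])

```text
t: 17.4
tool_pos: [0.4302, -0.1306, 0.1095]
tool_rot: [-2.718, -1.572, 0.002]
contact_force: [-0.3, 0.6, -0.0]
opening: 0.055
grip_force: 0.0
```

```bash
python3 -c "
from h import *
d=grab('scene'); save(d,'pics/g5.png',(140,140,340,300),3)"
```

```text
(no output)
```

View pics/g5.png

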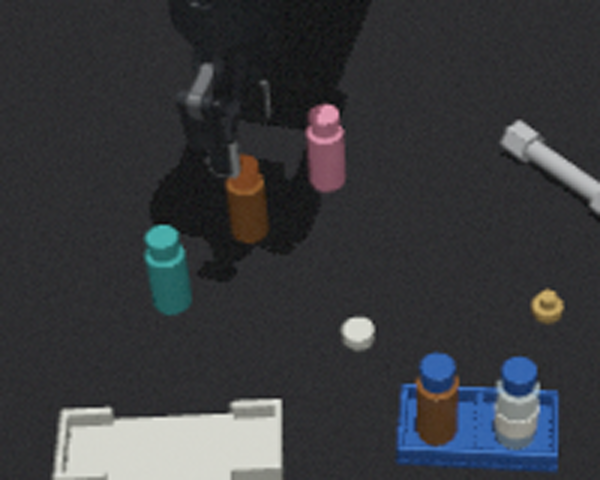

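Both blue vials are upright in their bays, at (437,400) and (517,400). The gripper is over the orange-amber vial (247,200), clear of pink and turquoise.

Request:
servo_tool([
  [[5.5,0,0,2,0],[5.5,0,0,4,0],[5.5,0,0,6,0],[5.5,0,0,6.8,0],[5.5,0,0,6.8,0]],
])

```text
t: 17.95
tool_pos: [0.4301, -0.131, 0.042]
tool_rot: [-2.719, -1.571, 0.001]
contact_force: [-0.1, -0.6, 0.3]
opening: 0.0549
grip_force: 0.0
```

Request:
servo_tool([
  [[2,0,0,0,0],[2,0,0,0,0],[2,0,0,0,0],[2,0,0,0,0],[2,0,0,0,0]],
])

```text
t: 18.45
tool_pos: [0.4313, -0.1318, 0.0439]
tool_rot: [2.718, 1.57, 0.003]
contact_force: [0.4, 0.5, 5.8]
opening: 0.0279
grip_force: 34.8
```

Request:
servo_tool([
  [[2,0,0,-1,0],[2,0,0,-3,0],[2,0,0,-6,0],[2,0,0,-9,0],[2,0,0,-10.8,0]],
])

```text
t: 18.95
tool_pos: [0.4307, -0.1316, 0.1532]
tool_rot: [2.718, 1.57, 0.003]
contact_force: [0.4, -0.5, -0.8]
opening: 0.0278
grip_force: 34.6
```

Request:
servo_tool([
  [[2,2.5,0,0,0],[2,7,-0.1,0,0],[2,11.8,-0.2,0,0],[2,16.6,-0.2,0,0],[2,21.4,-0.2,0,0]],
])

```text
t: 19.45
tool_pos: [0.5357, 0.0569, 0.1507]
tool_rot: [2.72, 1.571, 0.0]
contact_force: [0.6, -0.3, 0.2]
opening: 0.0281
grip_force: 34.6
```

Request:
servo_tool([
  [[2,4.7,0,0,0],[2,9.2,-0.1,0,0],[2,13.3,-0.2,0,0],[2,15.3,-0.2,0,0],[2,15.3,-0.2,0,0]],
])

```text
t: 19.95
tool_pos: [0.6104, 0.1909, 0.1505]
tool_rot: [-2.718, -1.575, -0.0]
contact_force: [-0.2, -0.1, 0.5]
opening: 0.0279
grip_force: 34.6
```

Request:
servo_tool([
  [[2,0,0,1,0],[2,0,0,3.5,0],[2,0,0,6,0],[2,0,0,7.5,0],[2,0,0,8,0]],
])

```text
t: 20.45
tool_pos: [0.6078, 0.1873, 0.0674]
tool_rot: [-2.72, -1.569, 0.007]
contact_force: [0.4, -0.1, 0.2]
opening: 0.0283
grip_force: 34.6
```

Request:
servo_tool([
  [[2,0,0,1,0],[2,0,0,1.7,0],[2,0,0,2.1,0],[2,0,0,2.2,0],[2,0,0,2.2,0]],
])

```text
t: 20.95
tool_pos: [0.6102, 0.1887, 0.0486]
tool_rot: [2.72, 1.571, 0.001]
contact_force: [-0.5, 0.0, -0.0]
opening: 0.0283
grip_force: 34.6
```

Request:
servo_tool([
  [[2,0,0,0,0],[2.8,0,0,0,0],[3.5,0,0,0,0],[4.5,0,0,0,0],[5.5,0,0,0,0]],
])

```text
t: 21.45
tool_pos: [0.6101, 0.1887, 0.0485]
tool_rot: [2.72, 1.571, 0.0]
contact_force: [-0.5, -0.3, -0.1]
opening: 0.0546
grip_force: 0.0
```

Request:
servo_tool([
  [[5.5,0,0,0,0],[5.5,0,0,-2,0],[5.5,0,0,-5,0],[5.5,0,0,-8.5,0],[5.5,0,0,-10.2,0]],
])

```text
t: 21.95
tool_pos: [0.6116, 0.189, 0.1542]
tool_rot: [2.719, 1.571, 0.008]
contact_force: [1.0, -0.4, 0.9]
opening: 0.0551
grip_force: 0.0
```

Request:
servo_tool([
  [[5.5,-3.5,-2.9,0,8],[5.5,-7,-5.8,0,16],[5.5,-10.5,-8.7,0,24],[5.5,-14.3,-11.7,0,30],[5.5,-14.3,-11.7,2,30]],
])

```text
t: 22.45
tool_pos: [0.4342, 0.1224, 0.1322]
tool_rot: [3.034, 0.81, 0.008]
contact_force: [1.0, 0.2, -0.0]
opening: 0.0548
grip_force: 0.0
```

```bash
python3 -c "
from h import *
print(ctrl.get_obs()['tool_pos'])
d=grab('top'); save(d,'pics/g6.png',(90,120,350,310),3)"
```

```text
[0.43423002 0.12237019 0.13218243]
```

View pics/g6.png

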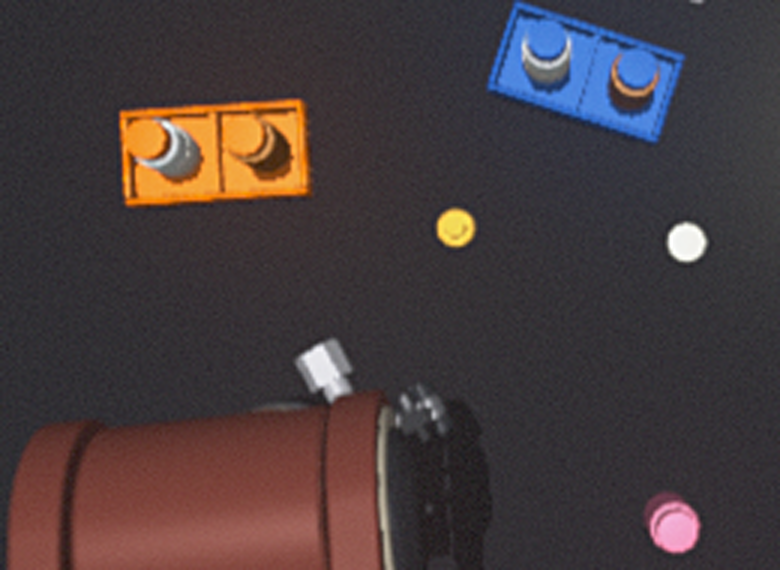

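All four vials stand in their bays: orange at (175,155) and (270,155), blue at (546,65) and (635,90). Now the column.

Request:
servo_tool([
  [[5.5,0,0,0,0],[5.5,0,0,3,0],[5.5,0,0,6,0],[5.5,0,0,9,0],[5.5,0,0,9,0]],
], newtons=60)

```text
t: 23.0
tool_pos: [0.4347, 0.1231, 0.0364]
tool_rot: [-3.033, -0.814, 0.015]
contact_force: [-1.1, 0.1, -1.0]
opening: 0.0547
grip_force: 0.0
```

```bash
python3 -c "
from h import *
o=ctrl.get_obs();print(o['tool_pos'],o['tool_rot'])
d=grab('scene'); save(d,'pics/g7.png',(240,120,440,270),3)"
```

```text
[0.43466671 0.1230577  0.03640567] [-3.03279776 -0.8138352   0.01475651]
```

View pics/g7.png

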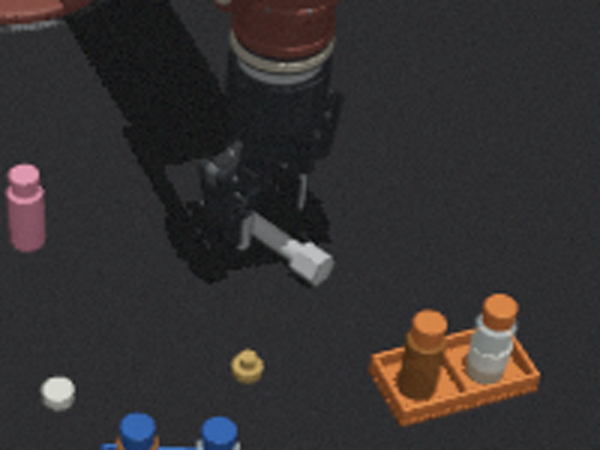

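The fingers straddle the column (285,245). Settling, then the last few millimetres down.

Request:
servo_tool([
  [[5.5,0,0,0,0],[5.5,0,0,0.6,0],[5.5,0,0,1.2,0],[5.5,0,0,1.2,0],[5.5,0,0,1.2,0]],
])

```text
t: 23.55
tool_pos: [0.4372, 0.1232, 0.0284]
tool_rot: [-3.034, -0.814, -0.0]
contact_force: [0.4, 0.3, 0.5]
opening: 0.0552
grip_force: 0.0
```

Request:
servo_tool([
  [[5.5,0,0,0.4,0],[4,0,0,0.4,0],[2.5,0,0,0.4,0],[0.5,0,0,0.4,0],[0.5,0,0,0.4,0]],
])

```text
t: 24.05
tool_pos: [0.4373, 0.1233, 0.0245]
tool_rot: [-3.034, -0.814, -0.0]
contact_force: [-0.6, -0.4, 0.6]
opening: 0.0136
grip_force: 58.5
```

Request:
servo_tool([
  [[0.5,0,0,0,0],[0.5,0,0,0,0],[0.5,0,0,-0.3,0],[0.5,0,0,-0.6,0],[0.5,0,0,-1,0]],
])

```text
t: 24.55
tool_pos: [0.4368, 0.1231, 0.0341]
tool_rot: [-3.034, -0.814, 0.001]
contact_force: [-0.1, -0.2, -2.0]
opening: 0.0139
grip_force: 58.6
```

Request:
servo_tool([
  [[0.5,0,0,-2,0],[0.5,0,0,-4.5,0],[0.5,0,0,-7,0],[0.5,0,0,-9,0],[0.5,0,0,-9.5,0]],
])

```text
t: 25.05
tool_pos: [0.4389, 0.1234, 0.1323]
tool_rot: [3.034, 0.814, 0.008]
contact_force: [0.7, 0.1, -1.9]
opening: 0.0131
grip_force: 58.6
```

Request:
servo_tool([
  [[0.5,0,2.5,0,-5],[0.5,-0.1,6.5,0,-12],[0.5,-0.2,10.7,0,-19],[0.5,-0.3,15,0,-26],[0.5,-0.4,19.5,0,-33]],
])

```text
t: 25.55
tool_pos: [0.5311, -0.0489, 0.128]
tool_rot: [-2.673, -1.648, 0.002]
contact_force: [0.8, 0.1, -1.1]
opening: 0.0133
grip_force: 58.8
```

Request:
servo_tool([
  [[0.5,-2.4,3.6,0,-4],[0.5,-4.8,7.2,0,-8],[0.5,-7.3,10.8,0,-12],[0.5,-9.6,14.2,0,-15],[0.5,-11,16.2,0,-17]],
])

```text
t: 26.05
tool_pos: [0.6262, -0.2218, 0.1278]
tool_rot: [-2.406, -2.019, 0.001]
contact_force: [0.1, 0.4, -1.4]
opening: 0.0137
grip_force: 58.8
```

Request:
servo_tool([
  [[0.5,0,0,0,0],[0.5,0,0,1,0],[0.5,0,0,3,0],[0.5,0,0,4.5,0],[0.5,0,0,5,0]],
])

```text
t: 26.55
tool_pos: [0.6234, -0.217, 0.0755]
tool_rot: [-2.401, -2.017, 0.004]
contact_force: [-0.1, 0.6, -2.4]
opening: 0.0135
grip_force: 58.9
```

```bash
python3 -c "
from h import *
o=ctrl.get_obs();print(o['tool_pos'],o['tool_rot'])
d=grab('scene'); save(d,'pics/g8.png',(110,190,310,340),3)"
```

```text
[ 0.62340887 -0.21702832  0.07547442] [-2.40086307 -2.01738838  0.00384711]
```

View pics/g8.png

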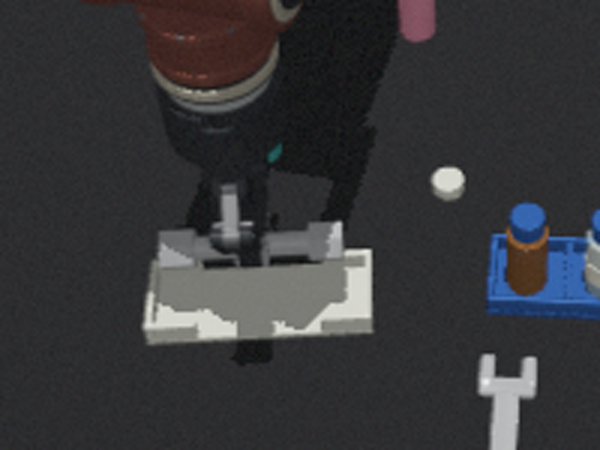

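The column hangs level over the cradle, with its ends at crop (160,248) and (343,240). I'll check the centring by casting rays.

```bash
python3 -c "
from h import *
d=grab('scene')
E=[ray(d,110+u/3,190+v/3,.063)[:2] for u,v in((160,248),(343,240))]
c=(E[0]+E[1])/2; a=np.radians(79.9); y=np.array([np.cos(a),np.sin(a)]); x=np.array([y[1],-y[0]])
e=c-[.626,-.2195]; print(E,np.linalg.norm(E[1]-E[0]),'along',e@y,'across',e@x)
C=[ray(d,110+u/3,190+v/3,.018)[:2] for u,v in((144,330),(373,320))];print(C,np.linalg.norm(C[1]-C[0]))
for q in C: print((q-[.626,-.2195])@y,(q-[.626,-.2195])@x)
"
```

```text
[array([ 0.61323208, -0.2761792 ]), array([ 0.63518344, -0.15687439])] 0.12130746073534339 along 0.0026128339778384276 across -0.002285870910072847
[array([ 0.64373247, -0.29665645]), array([ 0.67180073, -0.14602037])] 0.15322876677942512
-0.07285108089046087 0.03098835048545754
0.08037285501532884 0.032205081467186605
```

Request:
servo_tool([
  [[0.5,0,0.2,0.5,0],[0.5,0,0.2,1.8,0],[0.5,0,0.2,3,0],[0.5,0,0.2,3.8,0],[0.5,0,0.2,3.8,0]],
])

```text
t: 27.15
tool_pos: [0.6262, -0.2188, 0.0387]
tool_rot: [-2.403, -2.017, 0.003]
contact_force: [-0.6, 0.1, -2.4]
opening: 0.0137
grip_force: 58.9
```

Request:
servo_tool([
  [[0.5,0,0,0,0],[0.5,0,0,0,0]],
])

```text
t: 27.35
tool_pos: [0.6282, -0.2197, 0.0419]
tool_rot: [2.405, 2.019, 0.001]
contact_force: [-0.5, 0.1, -2.3]
opening: 0.0134
grip_force: 58.9
```

Request:
servo_tool([
  [[0.5,0,0,0.5,0],[0.5,0,0,0.9,0],[0.5,0,0,1.2,0],[0.5,0,0,1.2,0],[0.5,0,0,1.2,0]],
])

```text
t: 27.85
tool_pos: [0.6277, -0.2194, 0.0291]
tool_rot: [-2.406, -2.02, 0.0]
contact_force: [0.0, -0.1, -1.8]
opening: 0.0132
grip_force: 59.0
```

Request:
servo_tool([
  [[0.5,0,0,0.1,0],[1.5,0,0,0.1,0],[2,0,0,0.1,0],[3,0,0,0.1,0],[4.5,0,0,0.1,0]],
])

```text
t: 28.35
tool_pos: [0.628, -0.2196, 0.0286]
tool_rot: [2.406, 2.02, 0.0]
contact_force: [0.0, -0.4, 0.6]
opening: 0.0433
grip_force: 0.0
```

Request:
servo_tool([
  [[4.5,0,0,0,0],[4.5,0,0,-2,0],[4.5,0,0,-6,0],[4.5,0,0,-10,0],[4.5,0,0,-14,0]],
])

```text
t: 28.85
tool_pos: [0.6275, -0.2193, 0.1696]
tool_rot: [-2.406, -2.02, 0.0]
contact_force: [1.0, -0.7, -0.0]
opening: 0.0449
grip_force: 0.0
```

Request:
servo_tool([
  [[4.5,-3,-2,0,0],[4.5,-7,-6,0,0],[4.5,-10,-10,0,0],[4.5,-10,-12,0,0],[4.5,-10,-12,0,0]],
])

```text
t: 29.35
tool_pos: [0.4896, -0.2976, 0.168]
tool_rot: [-2.408, -2.015, 0.001]
contact_force: [0.6, -0.3, -0.7]
opening: 0.0452
grip_force: 0.0
```

```bash
python3 -c "
from h import *
d=grab('top'); save(d,'pics/g9.png',(100,100,460,300),2.2)"
```

```text
(no output)
```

View pics/g9.png

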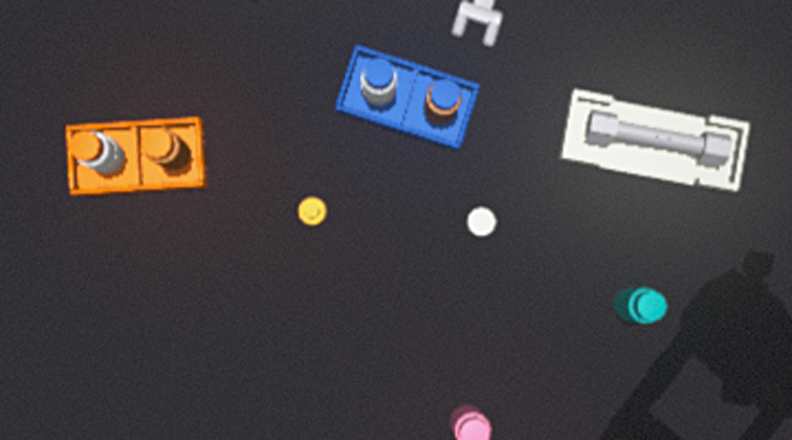

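The column lies on the cradle plate between the end walls, centred near (658,139). All four vials are upright in their bays and the decoys are untouched.

```bash
python3 -c "
from h import *
print(ctrl.finish_job())"
```

```text
the job is handed in; nothing more can be done
None
```

The job is handed in at about 29 s: the last picture shows all four vials upright in the trays of their cap colour and the column in the cradle, and no verdict came back.

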